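Open the child-resistant solvent can on its drip tray

ROBOT

A 6-joint arm with a two-finger parallel gripper is mounted at the origin on a cart in front of the work surface, level with it; the furniture and walls round the work are solid. World frame = base frame: x ahead of the robot, y to its left, z up, the work surface at z = 0. Lengths are in m, angles in rad, forces in N, time in s.
With the tool pointing down it reaches from about 0.3 to 0.775 m from the base axis. Payload 14.6 kg.
Tool frame: the origin (TCP) lies at the centre of the arm's flange, where the gripper is bolted on; the fingertips stand 199 mm ahead of it and the grasp point (between the pads) lies 180 mm ahead of it; z points along the fingers, y is the line along which they close (so a half turn about z gives the same grasp; the last joint's range is limited). The gripper opens to 94 mm and grips with 3 to 60 N. Pads are 16 mm wide; open, the fingers measure 119 mm over their backs; the gripper's body (75 mm by 177 mm) begins 78 mm behind the grasp point.
Start: joints at [1.243, 0.3, 1.521, -0, 1.321, -0.067], TCP at [0.142, 0.531, 0.405] pointing down, gripper open.
Joint ranges: [-3.03, 3.03], [-0.79, 2.21], [0.23, 2.52], [-1.04, 4.18], [0, 3.07], [-2.55, 2.55]. Speed limits (rad/s): [2.22, 2.22, 2.57, 3.14, 3.14, 3.14].

INTERFACE

Orientations are given as [roll, pitch, yaw] about the fixed x, y, z axes, in that order (R = Rz(yaw) Ry(pitch) Rx(roll)).
In Python, from station import ctrl gives the robot as it stands. The module is installed in compiled form; this text tells all that it offers.
- The arm moves only by the tool servo_tool, never from a script. Its argument "motion" is a list of rows, each a list of 5 numbers: the closure, from 0 (fully open) to 1 (shut), then the shift along the world's x, y, z in cm, then the turn about the world's z in degrees. A call has 1 to 20 rows; each row is the pose to reach, as a shift and turn from the pose commanded when the call began; what a row does not reach only later rows make up. A row lasts 1/8 s, in which the tool goes at most 62.5 mm and 10.7 degrees, less where a joint would pass 70% of its speed; a pose out of reach is approached as far as the arm can. A call with a gripper value outside its range is refused whole. The fingers move at their own pace and stop on an object; "squeeze" is the grip in N (left out, the last holds). Time passes only in rows, so rows that repeat a pose let the fingers close. It gives the time, the measured TCP pose, the force, the opening and the grip force at its end, in the units of the state.
- ctrl.get_obs(): the state, without advancing time (a new reading comes with each control period).
- ctrl.camera(name): name is "scene" or "top"; returns a dict with "image" (400x640x3 uint8, red, green, blue), "fx", "fy", "cx", "cy" (pixels), "camera_from_world" (4x4, takes a point from world to camera coordinates). Camera axes: x right, y up, looking along -z (the intrinsics and any distortion apply to the point x, -y, -z); pixel columns grow to the right and rows downward; lengths in m; the calibration is good to about 2 mm. A picture is of the moment at which its call begins. There is no depth.
- ctrl.hand_in(): hands the job in; it is judged then, once.
The state is a dict: "time_s": time; "qpos": joint angles; "joint_vel": joint speeds; "tau": joint torques, N m; "ee_pos": TCP position; "eef_rot": TCP orientation; "force": force on the tool from outside, world axes, zero at the start; "moment": the same for the moment, N m; "grip_width": finger opening in m; "grip_force": force on a finger pad.
Only numpy, scipy, OpenCV 4.12 (cv2) and the standard library are available. Lean on these libraries where they do the work, as an engineer would, in place of code of your own. Each camera call takes 0.05 s, during which the arm holds its last target. There are 200 camera calls.

TASK

Carry the squat white solvent can by its black handle, never by its cap, and stand it upright on the floor of the steel drip tray. Then open its child-resistant cap: press it down and, keeping it pressed, turn it anticlockwise until it comes free (how far differs from can to can, so feel for it), leaving the can standing in the tray. Lay the cap flat, open side down, on the tray floor beside the can, and leave the other things on the bench where they are.

Things in the scene. Friction and masses are not known exactly. Their poses are not given: they have to be found in the camera images.
- can_center (a point): Centre of the squat white solvent can (loose, 0.45 to 0.6 kg): block body 160 mm long (x), 70 wide (y), 80 high; this point is half-way up, 40 mm above its underside. z up. The black handle stands on the -x half of its top, the neck with the cap on the +x half. Blank paper labels on both long sides
- can_handle (a point): Middle of the handle's bar: black, 70 mm long (can's x), 14 wide (y), 12 high; the point is 114 mm above the can's underside; 28 mm are free between bar and can top; a post at each end of the bar. The can's weight hangs within 15 mm of it in x. Same axes as the can
- can_neck (a point): Foot of the neck, on its axis, at the top face of the can's body (80 mm above the underside, 52 mm towards +x from can_center). Neck 28 mm across, 30 mm high; under the cap it has a collar, 44 mm across, of two hooked roofs (pocket, tooth, exit gap, each twice round), whose own angle is hidden and differs from can to can
- cap_center (a point): Centre of the cap: black, eight-sided, ribbed, closed top, hollow below, 54 mm across flats, 38 high, 45 g; the point is on its axis 19 mm above its open underside, z up with the open side down; normals of its flats at multiples of 45 degrees from its x. Locked on the can, the point is 27 mm above can_neck. It must go down 5 mm (bottoms at 8 mm) against a spring of 6 N, 13 N fully down
- cap: The same cap; origin at the centre of its open underside. Held down, it turns anticlockwise from above (positive yaw): 43 to 81 degrees from the start to the middle of the exit gap, which leaves 10 degrees either way. There it rises and lifts off, clear after 24 mm. Elsewhere its lugs catch and a pull tips or lifts the can; past the gap, turn back. Unpressed, it only runs against a tooth
- tray_floor (a point): Middle of the floor of the fixed steel drip tray, on top of the floor sheet (4 mm above the bench). Tray 220 mm (its x) by 260 mm (its y) outside; rim 15 mm above the bench, 4 mm thick. Room for the can with its length along the tray's x near one side in y, and for the cap near the other side
- burnisher: Bystander, to be left alone: burnisher, 24 x 153 mm, wooden handle and steel rod, lying between the two work places; origin under its middle
- rosin_jar: Bystander, to be left alone: amber jar with black lid, 58 mm across, 76 mm high; origin under its middle
- leather_dabber: Bystander, to be left alone: leather ink dabber with wooden knob, 67 mm across, 86 mm high; origin under its middle
- tube_red: Bystander, to be left alone: ink tube with red band, 49 x 117 mm, 31 mm high; origin under its middle
- whetstone: Bystander, to be left alone: grey oilstone, 50 x 150 mm, 25 mm high; origin under its middle
- can: The same can; origin at the centre of its underside
Not all that is in view belongs to the job. What is shaped like the cap but purple or turquoise is not meant.

How it is judged:
On the way, in this order (a step that is already met when the one before it is completed fails the run):
1. The can stands upright on the tray floor, let go, with its cap still locked on (x of can_center in the frame of tray_floor between -0.09 and 0.09 m and y of can_center in the frame of tray_floor between -0.11 and 0.11 m and z of can_center in the frame of tray_floor between 0.035 and 0.044 m and angle between can_center's own z axis and vertical below 0.05 rad and contact force between the fingers and can below 0.1 N and distance between cap_center and can_neck below 0.045 m), for 0.2 s.
2. The cap is free of the neck, held clear above it, while the can stands in the tray (x of can_center in the frame of tray_floor between -0.09 and 0.09 m and y of can_center in the frame of tray_floor between -0.11 and 0.11 m and z of can_center in the frame of tray_floor between 0.035 and 0.044 m and angle between can_center's own z axis and vertical below 0.05 rad and z of cap_center in the frame of can_neck above 0.052 m and horizontal distance between cap_center and can_neck below 0.06 m), for 0.1 s.
At the end, for the whole second after the job is handed in: The can stands upright (within 0.05 rad) on the tray floor, its centre over the floor and 35 to 44 mm above it; the cap lies flat and open side down (within 0.1 rad) on the tray floor, its centre 13 to 24 mm above it and within 100 mm (x) and 120 mm (y) of the tray's middle (x of can_center in the frame of tray_floor between -0.09 and 0.09 m and y of can_center in the frame of tray_floor between -0.11 and 0.11 m and z of can_center in the frame of tray_floor between 0.035 and 0.044 m and angle between can_center's own z axis and vertical below 0.05 rad and x of cap_center in the frame of tray_floor between -0.1 and 0.1 m and y of cap_center in the frame of tray_floor between -0.12 and 0.12 m and z of cap_center in the frame of tray_floor between 0.013 and 0.024 m and angle between cap_center's own z axis and vertical below 0.1 rad); the robot touches nothing.
It fails at once if the can is lifted (its underside more than 20 mm above the bench) while the fingers hold its cap (contact force between the fingers and cap above 0.5 N and height (world z) of can_center above 0.06 m and distance between cap_center and can_neck below 0.045 m).
It fails at once if the can is tipped by more than 0.6 rad (angle between can_center's own z axis and vertical above 0.6 rad).
It fails at once if a bystander is moved by more than 30 mm (distance of any of burnisher, rosin_jar, leather_dabber, tube_red, whetstone from where it was at the start of the episode above 0.03 m).
It also fails if it takes over 72 s, if anything falls off the work surface, if the arm or the gripper's body presses on something with over 40 N, if the wrist force passes 120 N, or if a joint passes its speed limit or range.

## Working session

There is one attempt and no reset: what is moved stays moved. The work goes in short steps, Python scripts to look and compute and a tool call to move; the robot and the scene stay as the last step left them, time stands still between calls to the robot, and variables do not carry over. Pictures are saved under pics/ and viewed, at most 13 in all, crops included, and the job is handed in when it is done.

Besides the shell and the picture viewer there is one more tool, called by a JSON object that holds its "api" and its "payload", one argument or row to a line. servo_tool: Moves the arm, as the interface text tells. Its arguments: {"type":"object","properties":{"motion":{"type":"array","items":{"type":"array","items":{"type":"number"}}},"squeeze":{"type":"number"}},"required":["motion"]}

```bash
mkdir -p pics; cat > h.py <<'E'
from station import ctrl
import numpy as np, cv2
def snap(n,f,crop=None,s=1):
    c=ctrl.camera(n); im=c["image"][:,:,::-1]
    np.save('pics/'+f+'.npy',im)
    if crop: x0,y0,x1,y1=crop; im=im[y0:y1,x0:x1]
    cv2.imwrite('pics/'+f+'.png',cv2.resize(im,None,fx=s,fy=s,interpolation=cv2.INTER_CUBIC)); return c
def ray(c,u,v,z):
    T=np.linalg.inv(c["camera_from_world"]); d=T[:3,:3]@np.array([(u-c["cx"])/c["fx"],-(v-c["cy"])/c["fy"],-1]); o=T[:3,3]
    return o+d*(z-o[2])/d[2]
def proj(c,p):
    q=c["camera_from_world"]@np.append(p,1); return np.array([c["cx"]+c["fx"]*q[0]/-q[2],c["cy"]-c["fy"]*q[1]/-q[2]])
E
python3 - <<'E'
from h import *
for n in("scene","top"):
    c=snap(n,n+"0",None,1.25); print(n,{k:c[k] for k in c if k!="image"})
o=ctrl.get_obs();print(o)
E
```

```text
scene {'fx': 382.93655009942694, 'fy': 382.93655009942694, 'cx': 317.9328463747441, 'cy': 198.41468769771922, 'camera_from_world': array([[ 0.86196691, -0.50683564,  0.01143131, -0.48066619],
       [ 0.36111681,  0.62965905,  0.68784019, -0.2430998 ],
       [-0.35581975, -0.58876745,  0.72577214, -0.74385474],
       [ 0.        ,  0.        ,  0.        ,  1.        ]])}
top {'fx': 421.21029965173017, 'fy': 421.21029965173017, 'cx': 320.2921265357158, 'cy': 204.7424287699097, 'camera_from_world': array([[ 0.01863333, -0.99982499, -0.00167191, -0.00394636],
       [ 0.9830869 ,  0.01801663,  0.18225132, -0.5594479 ],
       [-0.1821893 , -0.00503958,  0.98325056, -1.00148649],
       [ 0.        ,  0.        ,  0.        ,  1.        ]])}
{'time_s': 0.1, 'qpos': array([ 1.24338976e+00,  3.00431991e-01,  1.52152793e+00, -4.71000226e-05,
        1.32068096e+00, -6.65657035e-02]), 'joint_vel': array([ 0.00104939, -0.00244063, -0.00189382, -0.00138793,  0.00055887,
        0.00130939]), 'tau': array([ 9.25100721e-04, -5.32650268e+01, -3.53284943e+01,  7.10027735e-02,
        2.35304347e-02, -8.11878454e-05]), 'ee_pos': array([0.14182028, 0.53137313, 0.40413015]), 'eef_rot': array([-3.14054371e+00, -2.42034452e-05,  2.88076346e+00]), 'force': array([ 0.85725678, -0.01087739,  0.34240533]), 'moment': array([-0.00162656,  0.02760638,  0.02746344]), 'grip_force': 0.0, 'grip_width': 0.09390096996894111}
```

View pics/scene0.png

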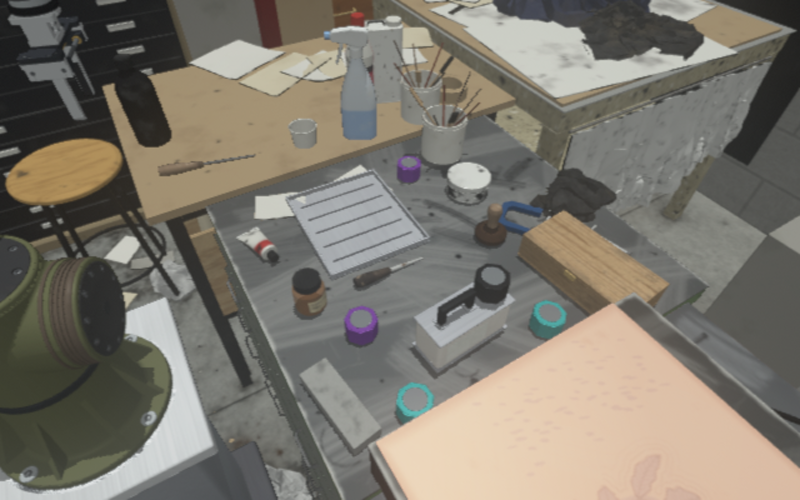

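View pics/top0.png

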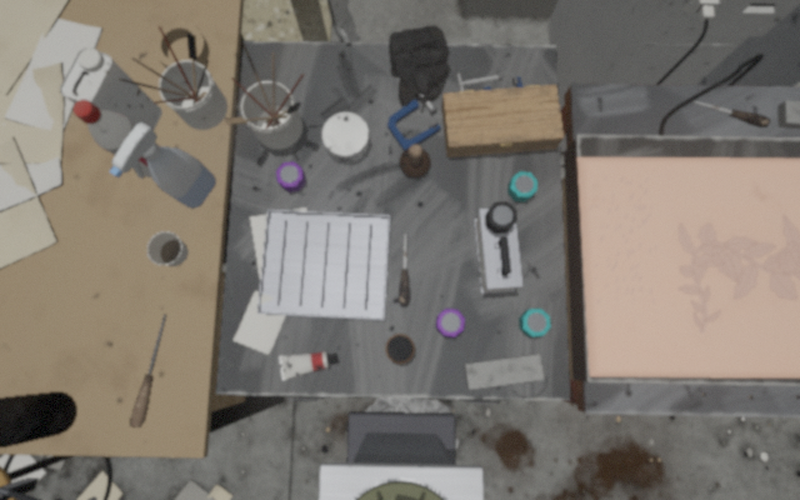

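The can is right of centre (top view about 500,250) with its cap end towards +x. The tray is at about (325,265), and the burnisher lies between them. I'll enlarge the top view.

```bash
python3 - <<'E'
import numpy as np,cv2
t=np.load('pics/top0.npy')
a=cv2.resize(t[155:245,365:425],None,fx=6.4,fy=6.4,interpolation=2)
b=cv2.resize(t[160:265,200:320],None,fx=3.5,fy=3.5,interpolation=2)
h=576;canvas=np.zeros((h,a.shape[1]+b.shape[1],3),np.uint8)
canvas[:a.shape[0],:a.shape[1]]=a;canvas[:b.shape[0],a.shape[1]:]=b
print(a.shape,b.shape)
cv2.imwrite('pics/topc.png',canvas)
s=np.load('pics/scene0.npy')
cv2.imwrite('pics/sc.png',cv2.resize(s[200:305,320:425],None,fx=5.5,fy=5.5,interpolation=2))
E
```

```text
(576, 384, 3) (368, 420, 3)
```

View pics/topc.png

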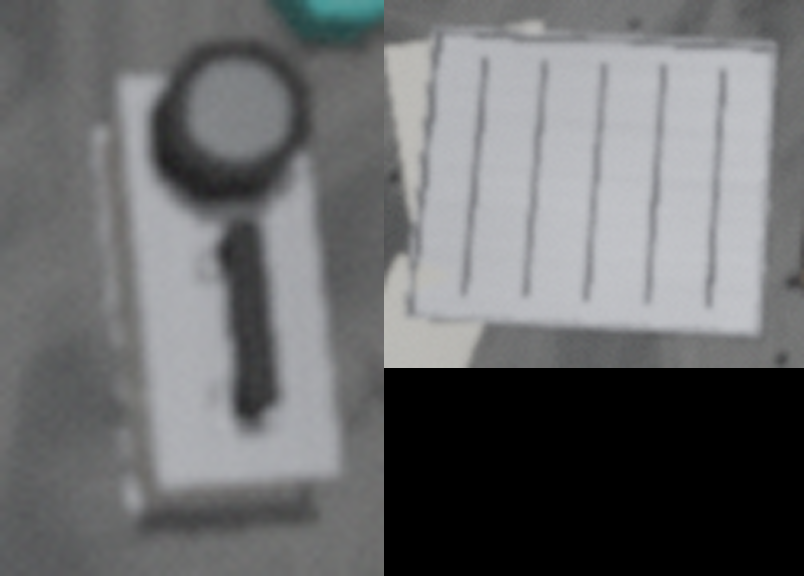

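View pics/sc.png

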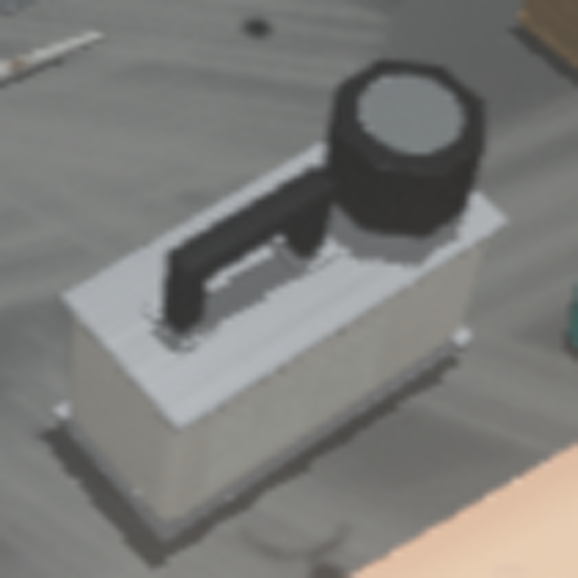

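```bash
python3 - <<'E'
from h import *
T=ctrl.camera("top");S=ctrl.camera("scene")
tc=lambda p,z:ray(T,365+p[0]/6.4-.42,155+p[1]/6.4-.42,z)[:2]
tr=lambda p:ray(T,200+(p[0]-384)/3.5-.36,160+p[1]/3.5-.36,.015)[:2]
sc=lambda p,z:ray(S,320+p[0]/5.5-.4,200+p[1]/5.5-.4,z)[:2]
a=lambda d:np.degrees(np.arctan2(d[1],d[0]))
np.set_printoptions(precision=4,suppress=True)
print("bar top",tc((242,222),.12),tc((256,415),.12)); print("cap",tc((240,110),.126),"scene",sc((412,112),.126))
c=[tc(p,.08) for p in((118,75),(158,488),(340,472))];print("top corners",c,(c[0]+c[2])/2,a(c[0]-c[1]))
s=[sc(p,.08) for p in((62,298),(180,425),(505,215))];print("scene corners",s,(s[0]+s[2])/2,a(s[2]-s[1]), np.linalg.norm(s[2]-s[1]),np.linalg.norm(s[1]-s[0]))
q=[tr(p) for p in((436,32),(776,45),(760,333),(410,318))];print("tray",q,np.mean(q,0),a(q[0]-q[3]),a(q[1]-q[2]),a(q[0]-q[1])-90)
sq=[ray(S,u/1.25,v/1.25,.015)[:2] for u,v in((287,198),(376,171),(429,237),(334,275))];print("tray sc",sq,np.mean(sq,0))
for n,u,v in(("bur a",405,235),("bur b",403,303)):print(n,ray(T,u/1.25,v/1.25,.01)[:2])
for n,u,v,z in(("jar",401,347,.076),("dab",415,155,.086)):print(n,ray(T,u/1.25,v/1.25,z)[:2])
E
```

```text
bar top [ 0.5872 -0.1861] [ 0.5157 -0.19  ]
cap [ 0.628  -0.1849] scene [ 0.6283 -0.1807]
top corners [array([ 0.6536, -0.147 ]), array([ 0.4934, -0.1606]), array([ 0.5007, -0.229 ])] [ 0.5772 -0.188 ] 4.869943697550008
scene corners [array([ 0.4926, -0.1599]), array([ 0.4999, -0.2258]), array([ 0.6576, -0.2113])] [ 0.5751 -0.1856] 5.256122009304852 0.1583157092691782 0.06628910094587623
tray [array([0.6573, 0.2866]), array([0.6518, 0.0309]), array([0.4367, 0.0377]), array([0.4428, 0.2917])] [0.5472 0.1617] -1.3496495353875093 -1.8009777499939024 -1.2162550291199494
tray sc [array([0.4443, 0.2912]), array([0.6628, 0.2792]), array([0.6515, 0.032 ]), array([0.4389, 0.0365])] [0.5494 0.1597]
bur a [ 0.6119 -0.0023]
bur b [ 0.4693 -0.0006]
jar [0.3797 0.0018]
dab [ 0.7592 -0.0193]
```

{"api": "servo_tool", "payload": {
  "motion": [
    [0,40.9,-72,0,20],
    [0,40.9,-72,0,20],
    [0,40.9,-72,0,20],
    [0,40.9,-72,0,20],
    [0,40.9,-72,0,20],
    [0,40.9,-72,0,20],
    [0,40.9,-72,0,20],
    [0,40.9,-72,0,20],
    [0,40.9,-72,0,20],
    [0,40.9,-72,0,20],
    [0,40.9,-72,0,20],
    [0,40.9,-72,0,20],
    [0,40.9,-72,0,20],
    [0,40.9,-72,0,20],
    [0,40.9,-72,0,20],
    [0,40.9,-72,-4,20]
  ]
}}

```text
time_s: 2.2
ee_pos: [0.5507, -0.1874, 0.3668]
eef_rot: [-3.139, 0.005, -3.052]
force: [0.4, -1.0, -0.7]
grip_width: 0.094
grip_force: 0.0
```

{"api": "servo_tool", "payload": {
  "motion": [
    [0,0,0,-5,0],
    [0,0,0,-7,0],
    [0,0,0,-7,0],
    [0.5,0,0,-7,0],
    [1,0,0,-7,0],
    [1,0,0,-7,0],
    [1,0,0,-7,0],
    [1,0,0,-7,0]
  ],
  "squeeze": 45
}}

```text
time_s: 3.2
ee_pos: [0.5508, -0.1886, 0.2947]
eef_rot: [-3.142, 0.0, -3.053]
force: [0.6, 0.7, -0.4]
grip_width: 0.0477
grip_force: 0.0
```

{"api": "servo_tool", "payload": {
  "motion": [
    [1,0,0,0,0],
    [1,0,0,0,0],
    [1,0,0,0,0],
    [1,0,0,0,0],
    [1,0,0,0,0],
    [1,0,0,0,0],
    [1,0,0,0,0]
  ],
  "squeeze": 45
}}

```text
time_s: 4.08
ee_pos: [0.5508, -0.1886, 0.2946]
eef_rot: [3.142, -0.0, -3.053]
force: [-0.7, -0.4, -0.4]
grip_width: 0.0138
grip_force: 45.0
```

{"api": "servo_tool", "payload": {
  "motion": [
    [1,0,0,2,0],
    [1,0,0,4,0],
    [1,0,0,6,0],
    [1,-0.3,3,6,-1],
    [1,-0.7,7,6,-2],
    [1,-1.2,11,6,-3],
    [1,-1.6,15,6,-4],
    [1,-2,19,6,-5],
    [1,-2.5,23,6,-6],
    [1,-2.8,26,6,-6.5],
    [1,-3,27.5,6,-6.5],
    [1,-3,27.5,6,-6.5],
    [1,-3,27.5,6,-6.5]
  ]
}}

```text
time_s: 5.7
ee_pos: [0.521, 0.0855, 0.3545]
eef_rot: [-3.141, -0.0, 3.116]
force: [0.8, 0.0, -7.1]
grip_width: 0.0136
grip_force: 45.0
```

```bash
python3 - <<'E'
from h import *
a=snap("scene","a")["image"][120:260,240:420,::-1];b=snap("top","b")["image"][130:270,200:360,::-1]
cv2.imwrite('pics/ab.png',np.hstack([cv2.resize(a,(514,400)),cv2.resize(b,(457,400))])[:,:].copy() if 0 else cv2.resize(np.hstack([cv2.resize(a,(180,140)),b]),None,fx=2.3,fy=2.3,interpolation=2))
o=ctrl.get_obs();print(o['force'],o['moment'],o['ee_pos'],o['grip_width'])
E
```

```text
[-0.44883153  0.13615489 -5.39791104] [0.03030558 0.08019951 0.02180017] [0.52096143 0.08548867 0.35458055] 0.013693709366856698
```

View pics/ab.png

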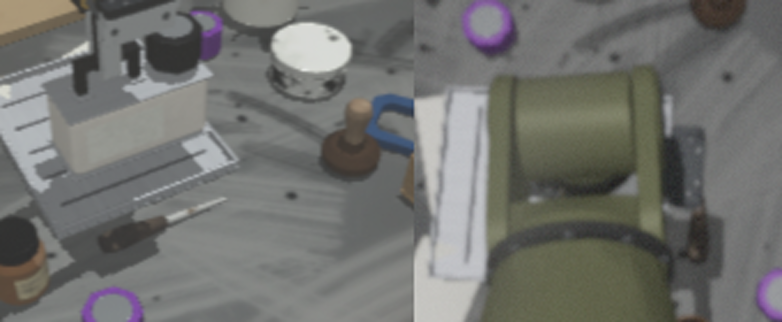

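The can hangs level above the tray's -y side. I'll lower it.

{"api": "servo_tool", "payload": {
  "motion": [
    [1,0,0,-2,0],
    [1,0,0,-4,0],
    [1,0,0,-5,0],
    [1,0,0,-5.3,0],
    [1,0,0,-5.5,0],
    [1,0,0,-5.6,0],
    [1,0,0,-5.6,0]
  ]
}}

```text
time_s: 6.68
ee_pos: [0.5209, 0.0864, 0.299]
eef_rot: [3.142, 0.001, 3.116]
force: [-1.9, 0.1, -4.7]
grip_width: 0.0136
grip_force: 45.0
```

{"api": "servo_tool", "payload": {
  "motion": [
    [1,0,0,-0.1,0],
    [1,0,0,-0.1,0],
    [1,0,0,-0.1,0]
  ]
}}

```text
time_s: 7.05
ee_pos: [0.5208, 0.0863, 0.2987]
eef_rot: [-3.141, 0.001, 3.116]
force: [-6.2, -2.0, 4.8]
grip_width: 0.0133
grip_force: 45.0
```

Contact. Next I release, go up and look.

{"api": "servo_tool", "payload": {
  "motion": [
    [0,0,0,0,0],
    [0,0,0,0,0],
    [0,0,0,0,0],
    [0,0,0,0,0],
    [0,0,0,0,0],
    [0,0,0,3,0],
    [0,0,0,8,0],
    [0,0,0,13,0],
    [0,-6,-6,16,0],
    [0,-12,-12,16,0],
    [0,-15,-18,16,0],
    [0,-15,-24,16,0],
    [0,-15,-28,16,0],
    [0,-15,-30,16,0]
  ]
}}

```text
time_s: 8.8
ee_pos: [0.3698, -0.2158, 0.458]
eef_rot: [-3.141, 0.001, 3.115]
force: [0.9, 1.2, 0.2]
grip_width: 0.0942
grip_force: 0.0
```

```bash
python3 - <<'E'
from h import *
a=snap("scene","s2")["image"][120:230,220:340,::-1];b=snap("top","t2")["image"][150:270,205:325,::-1]
cv2.imwrite('pics/ab2.png',np.hstack([cv2.resize(a,(396,363),interpolation=2),cv2.resize(b,(396,396),interpolation=2)[:363]]))
print(ctrl.get_obs()['ee_pos'])
E
```

```text
[ 0.37019695 -0.21635843  0.45744362]
```

View pics/ab2.png

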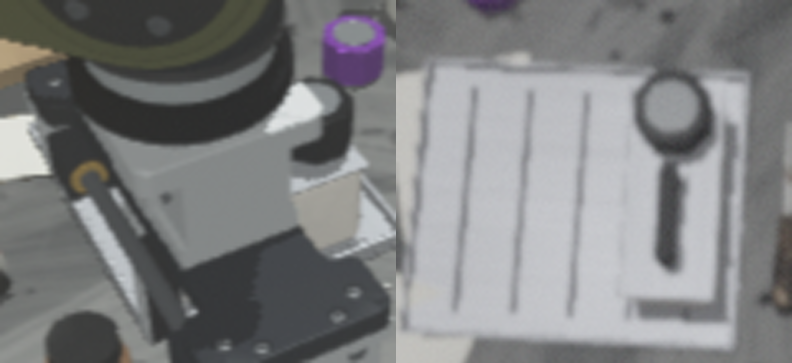

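```bash
cat > fit.py <<'E'
from h import *
from scipy.optimize import minimize
C={n:ctrl.camera(n) for n in("top","scene")}
def sc(cam,f,p,yaw,z0):
    im=f; c=C[cam]; a=np.radians(yaw+22.5+45*np.arange(8)); r=.027/np.cos(np.pi/8)
    P=np.array([proj(c,[p[0]+r*np.cos(t),p[1]+r*np.sin(t),z]) for z in(z0,z0+.038) for t in a])
    h=cv2.convexHull(P.astype(np.float32))[:,0]; s=0;n=0;ctr=h.mean(0)
    for i in range(len(h)):
        A,B=h[i],h[(i+1)%len(h)]; d=B-A;L=np.linalg.norm(d); nn=np.array([d[1],-d[0]])/L
        if nn@((A+B)/2-ctr)<0: nn=-nn
        k=max(2,int(L*3)); q=A+np.outer((np.arange(k)+.5)/k,d)
        g=[cv2.remap(im,(q+e*nn)[:,0].astype(np.float32)[None],(q+e*nn)[:,1].astype(np.float32)[None],1)[0] for e in(1.2,-1.2)]
        s+=np.clip(g[0]-g[1],-40,80).sum()*L/k;n+=L
    return s/n
for cam,f,p0,z0 in(("top","top0",(.628,-.183),.088),("scene","scene0",(.628,-.183),.088),("top","t2",(.597,.085),.092)):
    im=cv2.cvtColor(np.load(f'pics/{f}.npy'),6).astype(np.float32)
    print(f)
    for y in range(-20,25,5):
        r=minimize(lambda p:-sc(cam,im,p,y,z0),p0,method='Nelder-Mead',options=dict(initial_simplex=np.array(p0)+np.array([[0,0],[.004,0],[0,.004]]),xatol=1e-4,fatol=.01))
        print(y,r.x.round(4),round(-r.fun,2))
c=C["top"]
t=lambda u,v,z:ray(c,205+(u-396)/3.3-.35,150+v/3.3-.35,z)[:2]
print("disc",t(671,105,.130),"bar",t(671,165,.124),t(667,267,.124))
E
python3 fit.py
```

```text
top0
-20 [ 0.6278 -0.184 ] 46.77
-15 [ 0.6278 -0.1839] 46.27
-10 [ 0.6276 -0.184 ] 46.52
-5 [ 0.6277 -0.184 ] 47.52
0 [ 0.6276 -0.184 ] 48.85
5 [ 0.6275 -0.1839] 49.71
10 [ 0.6275 -0.1838] 49.96
15 [ 0.6276 -0.1838] 49.21
20 [ 0.6277 -0.1838] 47.91
scene0
-20 [ 0.6273 -0.1815] 41.36
-15 [ 0.6275 -0.1815] 42.34
-10 [ 0.6274 -0.1815] 43.17
-5 [ 0.6273 -0.1813] 43.91
0 [ 0.627  -0.1812] 44.9
5 [ 0.6271 -0.1813] 46.0
10 [ 0.6271 -0.1813] 45.18
15 [ 0.6272 -0.1813] 43.31
20 [ 0.6273 -0.1813] 41.61
t2
-20 [0.5972 0.0817] 55.66
-15 [0.5971 0.0817] 56.51
-10 [0.5969 0.0818] 57.58
-5 [0.5968 0.0817] 58.45
0 [0.597  0.0816] 58.73
5 [0.5972 0.0815] 57.93
10 [0.5971 0.0817] 56.85
15 [0.5972 0.0818] 56.02
20 [0.5974 0.0817] 55.62
disc [0.59872168 0.08241984] bar [0.55666006 0.08151033] [0.48421991 0.08193462]
```

{"api": "servo_tool", "payload": {
  "motion": [
    [0,4,5,0,-8],
    [0,8,10,0,-16],
    [0,12,15,0,-24],
    [0,16,20,0,-32],
    [0,20,25,-3,-40],
    [0,22.6,29.7,-6,-44],
    [0,22.6,29.7,-8.7,-44],
    [0,22.6,29.7,-8.7,-44],
    [0,22.6,29.7,-12,-44],
    [0,22.6,29.7,-15.7,-44],
    [0,22.6,29.7,-15.7,-44],
    [0,22.6,29.7,-15.7,-44]
  ],
  "squeeze": 50
}}

```text
time_s: 10.5
ee_pos: [0.597, 0.0833, 0.3034]
eef_rot: [3.139, 0.002, 2.348]
force: [-0.3, 0.8, 0.4]
grip_width: 0.094
grip_force: 0.0
```

{"api": "servo_tool", "payload": {
  "motion": [
    [0.5,0,0,0,0],
    [1,0,0,0,0],
    [1,0,0,0,0],
    [1,0,0,0,0],
    [1,0,0,0,0],
    [1,0,0,0,0],
    [1,0,0,0,0],
    [1,0,0,0,0]
  ],
  "squeeze": 8
}}

```text
time_s: 11.5
ee_pos: [0.5968, 0.0834, 0.3007]
eef_rot: [3.141, 0.0, 2.348]
force: [1.7, 0.6, -0.2]
grip_width: 0.054
grip_force: 8.0
```

{"api": "servo_tool", "payload": {
  "motion": [
    [1,0,0,0,0],
    [1,0,0,0,0],
    [1,0,0,-0.2,0],
    [1,0,0,-0.4,0],
    [1,0,0,-0.6,0],
    [1,0,0,-0.7,0],
    [1,0,0,-0.7,0]
  ],
  "squeeze": 55
}}

```text
time_s: 12.38
ee_pos: [0.5968, 0.0834, 0.2946]
eef_rot: [3.141, 0.0, 2.349]
force: [-4.0, 0.9, 11.1]
grip_width: 0.0535
grip_force: 55.0
```

{"api": "servo_tool", "payload": {
  "motion": [
    [1,0,0,0,6],
    [1,0,0,0,12],
    [1,0,0,0,18],
    [1,0,0,0,24],
    [1,0,0,0,30],
    [1,0,0,0,36],
    [1,0,0,0,42],
    [1,0,0,0,48],
    [1,0,0,0,50],
    [1,0,0,0,50]
  ]
}}

```text
time_s: 13.62
ee_pos: [0.5971, 0.0834, 0.295]
eef_rot: [-3.142, 0.003, -3.061]
force: [-0.2, 0.4, 9.5]
grip_width: 0.0538
grip_force: 55.0
```

```bash
python3 -c "
from h import *
o=ctrl.get_obs();print(o['force'],o['moment'],o['ee_pos'],o['eef_rot'],o['grip_width'])"
```

```text
[-0.16803004  0.35126652  9.53533815] [ 0.10911251 -0.02654344  0.01269676] [0.59709874 0.08342918 0.29503129] [-3.14155595e+00  2.69852389e-03 -3.06149061e+00] 0.05380319700530859
```

{"api": "servo_tool", "payload": {
  "motion": [
    [1,0,0,0.3,0],
    [1,0,0,0.6,0],
    [1,0,0,0.8,0],
    [1,0,0,0.8,0],
    [1,0,0,0.8,0]
  ]
}}

```text
time_s: 14.25
ee_pos: [0.5967, 0.0834, 0.3013]
eef_rot: [-3.142, -0.001, -3.062]
force: [-0.5, -0.9, -4.9]
grip_width: 0.0538
grip_force: 55.0
```

{"api": "servo_tool", "payload": {
  "motion": [
    [1,0,0,-0.4,0],
    [1,0,0,-0.8,0],
    [1,0,0,-0.8,0],
    [1,0,0,-0.8,6],
    [1,0,0,-0.8,12],
    [1,0,0,-0.8,18],
    [1,0,0,-0.8,20],
    [1,0,0,-0.8,20]
  ]
}}

```text
time_s: 15.25
ee_pos: [0.5972, 0.0835, 0.2953]
eef_rot: [-3.141, 0.004, -2.712]
force: [0.6, 1.1, 9.8]
grip_width: 0.0536
grip_force: 55.0
```

{"api": "servo_tool", "payload": {
  "motion": [
    [1,0,0,0.3,0],
    [1,0,0,0.6,0],
    [1,0,0,0.75,0],
    [1,0,0,0.75,0],
    [1,0,0,0.75,0]
  ]
}}

```text
time_s: 15.88
ee_pos: [0.5967, 0.0834, 0.3008]
eef_rot: [3.141, -0.001, -2.713]
force: [0.8, 0.6, -4.8]
grip_width: 0.0539
grip_force: 55.0
```

```bash
python3 - <<'E'
from h import *
a=snap("scene","s3")["image"][110:230,220:370,::-1];b=snap("top","t3")["image"][150:270,205:325,::-1]
cv2.imwrite('pics/ab3.png',np.hstack([cv2.resize(a,(450,360),interpolation=2),cv2.resize(b,(350,350),interpolation=2)[np.minimum(np.arange(360),349)]]))
o=ctrl.get_obs();print(o['force'],o['moment'],o['ee_pos'])
E
```

```text
[-0.37463644  1.03287915 -6.16689387] [ 0.29186179 -0.0408516  -0.12546375] [0.59676246 0.08340563 0.30089956]
```

View pics/ab3.png

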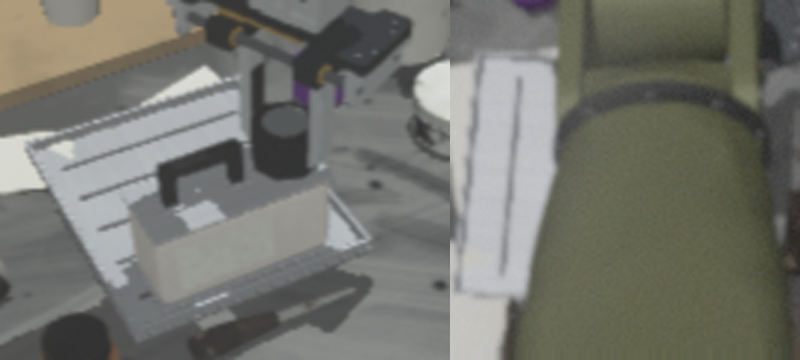

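```bash
python3 - <<'E'
from h import *
S=ctrl.camera("scene")
s=[ray(S,220+u/3-.33,110+v/3-.33,.084)[:2] for u,v in((128,200),(150,248),(328,188))]
d=s[2]-s[1];e=s[0]-s[1];print(s,np.degrees(np.arctan2(d[1],d[0])),np.degrees(np.arctan2(e[1],e[0]))-90,np.linalg.norm(d),np.linalg.norm(e))
d=ray(S,220+238/3,110+145/3,.124)-ray(S,220+163/3,110+168/3,.124);print(np.degrees(np.arctan2(d[1],d[0])),d)
E
```

```text
[array([0.46727728, 0.11001461]), array([0.45937022, 0.05298636]), array([0.61287992, 0.04300767])] -3.7191998896457714 -7.8938268175891295 0.1538336832591231 0.057573807682626175
-4.339791216200513 [ 0.06274945 -0.00476198  0.        ]
```

{"api": "servo_tool", "payload": {
  "motion": [
    [1,0,0,-0.4,0],
    [1,0,0,-0.75,0],
    [1,0,0,-0.85,0],
    [1,0,0,-0.85,0]
  ]
}}

```text
time_s: 16.52
ee_pos: [0.5973, 0.0828, 0.2945]
eef_rot: [-3.139, 0.003, -2.713]
force: [0.2, -5.6, 10.8]
grip_width: 0.0538
grip_force: 55.0
```

```bash
python3 -c "
from h import *
o=ctrl.get_obs();print(o['force'],o['moment'],o['ee_pos'],o['eef_rot'],o['grip_width'])"
```

```text
[ 0.18990671 -5.60276925 10.81452898] [-0.96059482  0.11936664  0.08125796] [0.59730102 0.08277886 0.29447379] [-3.13898137e+00  2.84196952e-03 -2.71308010e+00] 0.05377649147627493
```

{"api": "servo_tool", "payload": {
  "motion": [
    [1,0,0,0,5],
    [1,0,0,0,10],
    [1,0,0,0,10],
    [1,0,0,0,10]
  ]
}}

```text
time_s: 17.02
ee_pos: [0.5972, 0.0832, 0.2945]
eef_rot: [-3.139, 0.003, -2.538]
force: [-0.8, -2.2, 10.0]
grip_width: 0.0533
grip_force: 55.0
```

```bash
python3 -c "
from h import *
o=ctrl.get_obs();print(o['force'],o['moment'],o['ee_pos'],o['eef_rot'],o['grip_width'])"
```

```text
[-0.76334562 -2.16231024 10.0034295 ] [-0.17533764  0.15247133 -0.00233087] [0.59723536 0.08323157 0.2945406 ] [-3.13930064e+00  2.95213828e-03 -2.53834199e+00] 0.05329309259517437
```

{"api": "servo_tool", "payload": {
  "motion": [
    [1,0,0,0.3,0],
    [1,0,0,0.6,0],
    [1,0,0,0.85,0],
    [1,0,0,0.85,0],
    [1,0,0,0.85,0]
  ]
}}

```text
time_s: 17.65
ee_pos: [0.5968, 0.0834, 0.3009]
eef_rot: [3.141, -0.0, -2.538]
force: [-0.3, 0.1, -5.3]
grip_width: 0.0535
grip_force: 55.0
```

```bash
python3 -c "
from h import *
o=ctrl.get_obs();print(o['force'],o['moment'],o['ee_pos'],o['eef_rot'],o['grip_width'])"
```

```text
[-0.33313216  0.14838566 -5.30314951] [ 0.06476786 -0.074297   -0.03567886] [0.59679824 0.08338356 0.30089848] [ 3.14143524e+00 -2.82139389e-04 -2.53847895e+00] 0.05348343832270775
```

{"api": "servo_tool", "payload": {
  "motion": [
    [1,0,0,-0.1,0],
    [0,0,0,-0.1,0],
    [0,0,0,-0.1,0],
    [0,0,0,-0.1,0],
    [0,0,0,-0.1,0],
    [0,0,0,3,0],
    [0,0,0,8,0],
    [0,-4,-5,13,0],
    [0,-8,-10,14,0],
    [0,-12,-15,14,0],
    [0,-16,-20,14,0],
    [0,-20,-25,14,0],
    [0,-22,-30,14,0],
    [0,-22,-30,14,0]
  ]
}}

```text
time_s: 19.4
ee_pos: [0.4048, -0.1577, 0.4386]
eef_rot: [-3.115, -0.038, -2.597]
force: [-0.2, -0.5, 0.1]
grip_width: 0.0941
grip_force: 0.0
```

```bash
python3 - <<'E'
exec(open('h.py').read())
src=open('fit.py').read().split("for cam,f,p0")[0]; exec(src)
b=snap("top","t4")["image"][150:270,205:325,::-1]
cv2.imwrite('pics/t4c.png',cv2.resize(b,None,fx=5,fy=5,interpolation=2))
for cam,f,p0,z0 in(("top","t4",(.597,.083),.092),):
    im=cv2.cvtColor(np.load(f'pics/{f}.npy'),6).astype(np.float32)
    for y in range(-25,25,5):
        r=minimize(lambda p:-sc(cam,im,p,y,z0),p0,method='Nelder-Mead',options=dict(initial_simplex=np.array(p0)+np.array([[0,0],[.004,0],[0,.004]]),xatol=1e-4,fatol=.01))
        print(y,r.x.round(4),round(-r.fun,2))
o=ctrl.get_obs();print(o['force'],o['ee_pos'])
E
```

```text
-25 [0.5993 0.0809] 56.02
-20 [0.5995 0.0812] 57.11
-15 [0.5994 0.0811] 57.67
-10 [0.5994 0.0811] 57.96
-5 [0.5993 0.0809] 57.31
0 [0.5996 0.081 ] 55.79
5 [0.5997 0.081 ] 54.13
10 [0.5999 0.0809] 53.4
15 [0.5996 0.0809] 54.25
20 [0.5993 0.0809] 56.02
[ 0.12123978 -0.59307743 -0.29083605] [ 0.40550083 -0.15688623  0.43823698]
```

View pics/t4c.png

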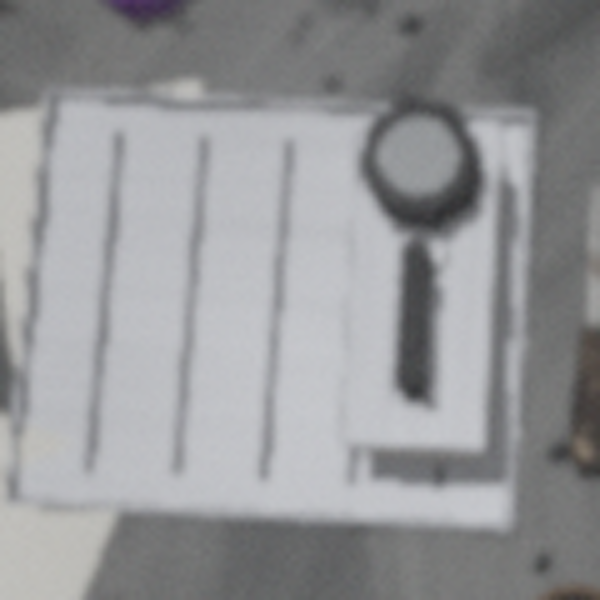

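The cap turned the full 80° with the fingers. The tests at 50, 70 and 80° all caught, so the gap must be near 60°. I'll regrip and turn back.

{"api": "servo_tool", "payload": {
  "motion": [
    [0,0,0,0,0],
    [0,0,0,0,0]
  ]
}}

```text
time_s: 19.8
ee_pos: [0.4052, -0.1568, 0.4383]
eef_rot: [-3.116, -0.038, -2.595]
force: [-0.1, -1.0, 0.5]
grip_width: 0.0942
grip_force: 0.0
```

{"api": "servo_tool", "payload": {
  "motion": [
    [0,5,6,0,0],
    [0,10,12,0,0],
    [0,15,18,0,0],
    [0,19.3,23.9,-2,0],
    [0,19.3,23.9,-5,0],
    [0,19.3,23.9,-6,0],
    [0,19.3,23.9,-6,0]
  ]
}}

```text
time_s: 20.68
ee_pos: [0.5978, 0.0819, 0.3774]
eef_rot: [-3.116, -0.04, -2.595]
force: [-1.3, -0.3, 1.0]
grip_width: 0.0941
grip_force: 0.0
```

{"api": "servo_tool", "payload": {
  "motion": [
    [0,0.2,0.1,0,-10],
    [0,0.4,0.2,0,-20],
    [0,0.6,0.3,0,-30],
    [0,0.8,0.4,0,-40],
    [0,0.8,0.4,0,-41.7],
    [0,0.8,0.4,0,-41.7],
    [0,0.8,0.4,0,-41.7]
  ]
}}

```text
time_s: 21.55
ee_pos: [0.6057, 0.0854, 0.3788]
eef_rot: [-3.115, -0.037, 2.961]
force: [0.9, 0.3, -0.4]
grip_width: 0.0937
grip_force: 0.0
```

{"api": "servo_tool", "payload": {
  "motion": [
    [0,0,0,-4,0],
    [0,0,0,-7.8,0],
    [0,0,0,-7.8,0],
    [0.5,0,0,-7.8,0],
    [1,0,0,-7.8,0],
    [1,0,0,-7.8,0],
    [1,0,0,-7.8,0],
    [1,0,0,-7.8,0],
    [1,0,0,-7.8,0],
    [1,0,0,-7.8,0]
  ],
  "squeeze": 8
}}

```text
time_s: 22.8
ee_pos: [0.606, 0.0859, 0.3008]
eef_rot: [-3.116, -0.037, 2.959]
force: [1.0, 3.9, 5.3]
grip_width: 0.0541
grip_force: 8.0
```

{"api": "servo_tool", "payload": {
  "motion": [
    [1,0,0,0,0],
    [1,0,0,0,0],
    [1,0,0,-0.3,0],
    [1,0,0,-0.6,0],
    [1,0,0,-0.7,0],
    [1,0,0,-0.7,0]
  ],
  "squeeze": 55
}}

```text
time_s: 23.55
ee_pos: [0.606, 0.0865, 0.2969]
eef_rot: [-3.117, -0.035, 2.96]
force: [-10.2, 9.4, 31.7]
grip_width: 0.0538
grip_force: 55.0
```

{"api": "servo_tool", "payload": {
  "motion": [
    [1,0,0,0.15,0],
    [1,0,0,0.2,0],
    [1,0,0,0.2,0]
  ]
}}

```text
time_s: 23.92
ee_pos: [0.606, 0.0862, 0.2971]
eef_rot: [-3.117, -0.036, 2.96]
force: [-3.2, 7.5, 16.8]
grip_width: 0.0537
grip_force: 54.9
```

```bash
python3 - <<'E'
from h import *
o=ctrl.get_obs();print(o['force'],o['moment'],o['ee_pos'],o['eef_rot'],o['grip_width'])
a=snap("scene","s5")["image"][100:220,240:360,::-1]
cv2.imwrite('pics/s5.png',cv2.resize(a,None,fx=5,fy=5,interpolation=2))
E
```

```text
[-3.24222681  7.51976915 16.76113161] [ 1.47045431  0.75498379 -0.08496035] [0.60597331 0.08624059 0.29713998] [-3.11680933 -0.03577764  2.95951669] 0.05371337837254097
```

View pics/s5.png

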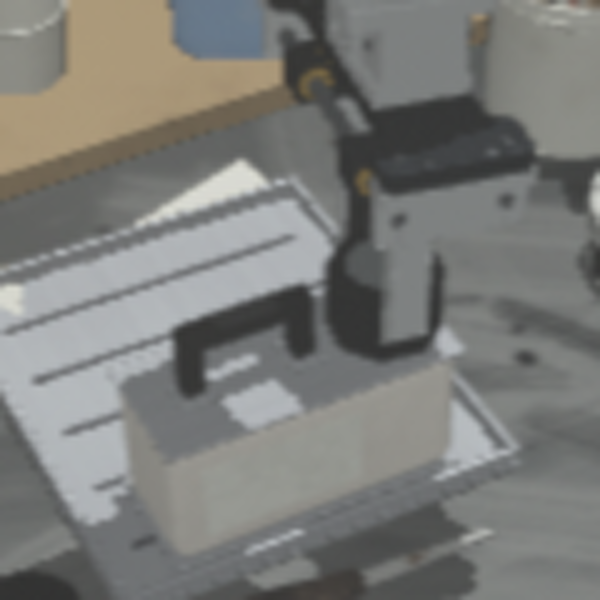

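{"api": "servo_tool", "payload": {
  "motion": [
    [1,0,0,0.1,0],
    [1,0.02,-0.08,0.1,-5],
    [1,0.03,-0.15,0.1,-10],
    [1,0.05,-0.22,0.1,-15],
    [1,0.06,-0.29,0.1,-20],
    [1,0.06,-0.29,0.1,-20],
    [1,0.06,-0.29,0.1,-20]
  ]
}}

```text
time_s: 24.85
ee_pos: [0.6065, 0.0829, 0.2974]
eef_rot: [-3.116, -0.037, 2.61]
force: [-3.6, 4.5, 10.8]
grip_width: 0.0537
grip_force: 54.9
```

```bash
python3 -c "
from h import *
o=ctrl.get_obs();print(o['force'],o['moment'],o['ee_pos'],o['eef_rot'],o['grip_width'])"
```

```text
[-3.56906404  4.4907359  10.80569297] [ 0.75165579  0.70765272 -0.06168233] [0.6064547  0.08289972 0.29739567] [-3.11573928 -0.03723929  2.61005025] 0.053729780198708235
```

{"api": "servo_tool", "payload": {
  "motion": [
    [1,0,0,0.3,0],
    [1,0,0,0.6,0],
    [1,0,0,0.75,0],
    [1,0,0,0.75,0],
    [1,0,0,0.75,0]
  ]
}}

```text
time_s: 25.48
ee_pos: [0.6065, 0.0829, 0.304]
eef_rot: [-3.115, -0.038, 2.61]
force: [-0.3, 3.8, 6.3]
grip_width: 0.0536
grip_force: 54.8
```

{"api": "servo_tool", "payload": {
  "motion": [
    [1,0,0,0.2,0],
    [1,0,0,0.4,0],
    [1,0,0,0.4,0],
    [1,0,0,0.4,0]
  ]
}}

```text
time_s: 25.98
ee_pos: [0.6064, 0.0828, 0.3076]
eef_rot: [-3.115, -0.038, 2.61]
force: [-1.0, 1.2, 1.1]
grip_width: 0.054
grip_force: 54.8
```

{"api": "servo_tool", "payload": {
  "motion": [
    [1,0,0,0.2,0],
    [1,0,0,0.4,0],
    [1,0,0,0.4,0],
    [1,0,0,0.4,0]
  ]
}}

```text
time_s: 26.48
ee_pos: [0.6065, 0.0829, 0.312]
eef_rot: [-3.115, -0.038, 2.61]
force: [-0.4, 2.3, -0.2]
grip_width: 0.0537
grip_force: 54.8
```

Free: it rises without any pull. I'll keep lifting slowly.

{"api": "servo_tool", "payload": {
  "motion": [
    [1,0,0,0.4,0],
    [1,0,0,0.8,0],
    [1,0,0,1.2,0],
    [1,0,0,1.6,0],
    [1,0,0,1.6,0]
  ]
}}

```text
time_s: 27.1
ee_pos: [0.6065, 0.0827, 0.3284]
eef_rot: [-3.116, -0.037, 2.61]
force: [-0.3, -0.5, -0.6]
grip_width: 0.0541
grip_force: 54.8
```

{"api": "servo_tool", "payload": {
  "motion": [
    [1,0,0,2,0],
    [1,0,0,3,0],
    [1,0,0,4,0],
    [1,0,0,4,0],
    [1,0,0,4,0],
    [1,-1.2,3.6,4,0],
    [1,-2.4,7.2,4,0],
    [1,-3.6,10.8,4,0],
    [1,-4.8,14.3,4,0],
    [1,-4.8,14.3,2,0],
    [1,-4.8,14.3,-3,0],
    [1,-4.8,14.3,-8,0],
    [1,-4.8,14.3,-9.5,0],
    [1,-4.8,14.3,-9.5,0]
  ]
}}

```text
time_s: 28.85
ee_pos: [0.5586, 0.2258, 0.233]
eef_rot: [-3.115, -0.038, 2.61]
force: [0.6, -0.1, 0.1]
grip_width: 0.0538
grip_force: 54.8
```

```bash
python3 - <<'E'
from h import *
o=ctrl.get_obs();print(o['force'],o['ee_pos'])
a=snap("scene","s6")["image"][90:230,210:370,::-1]
cv2.imwrite('pics/s6.png',cv2.resize(a,None,fx=4,fy=4,interpolation=2))
E
```

```text
[ 0.5822765  -0.08324133  0.05116927] [0.55864081 0.22584825 0.23297597]
```

View pics/s6.png

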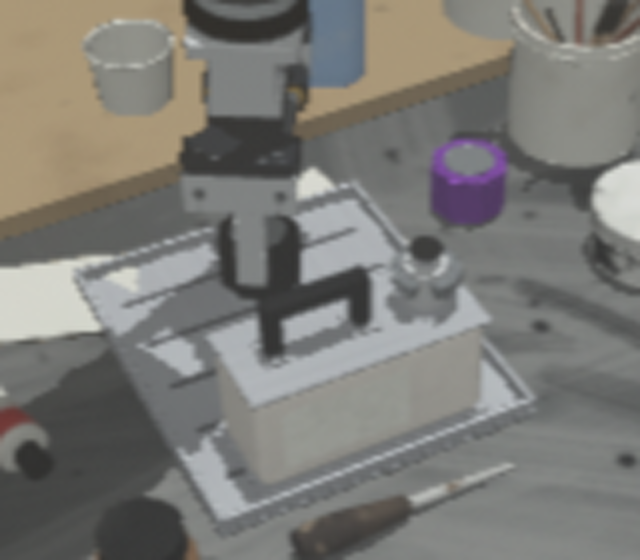

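The can is standing open in the tray, and the cap is held over the free side. I'll lower it until it touches.

{"api": "servo_tool", "payload": {
  "motion": [
    [1,0,0,-0.5,0],
    [1,0,0,-1,0],
    [1,0,0,-1.2,0],
    [1,0,0,-1.3,0],
    [1,0,0,-1.3,0]
  ]
}}

```text
time_s: 29.52
ee_pos: [0.5585, 0.2258, 0.2199]
eef_rot: [-3.115, -0.038, 2.61]
force: [-0.9, 0.3, -0.5]
grip_width: 0.0539
grip_force: 54.8
```

{"api": "servo_tool", "payload": {
  "motion": [
    [1,0,0,-0.1,0],
    [1,0,0,-0.2,0],
    [1,0,0,-0.2,0]
  ]
}}

```text
time_s: 29.9
ee_pos: [0.5585, 0.2258, 0.2178]
eef_rot: [-3.115, -0.038, 2.61]
force: [-0.6, 0.5, -0.5]
grip_width: 0.0534
grip_force: 54.8
```

{"api": "servo_tool", "payload": {
  "motion": [
    [1,0,0,-0.1,0],
    [1,0,0,-0.2,0],
    [1,0,0,-0.2,0]
  ]
}}

```text
time_s: 30.28
ee_pos: [0.5585, 0.2259, 0.2169]
eef_rot: [-3.115, -0.037, 2.61]
force: [-5.2, -1.7, 11.0]
grip_width: 0.0536
grip_force: 54.8
```

Contact. Release slowly, lift straight up, then check.

{"api": "servo_tool", "payload": {
  "motion": [
    [0.9,0,0,0.05,0],
    [0.3,0,0,0.05,0],
    [0,0,0,0.05,0],
    [0,0,0,0.05,0],
    [0,0,0,0.05,0],
    [0,0,0,0.05,0],
    [0,0,0,2,0],
    [0,0,0,6,0],
    [0,0,0,11,0],
    [0,0,0,16,0],
    [0,-4,-4,18,0],
    [0,-8,-8,18,0],
    [0,-12,-14,18,0],
    [0,-15,-20,18,0],
    [0,-17,-26,18,0],
    [0,-17,-32,18,0],
    [0,-17,-37,18,0],
    [0,-17,-37,18,0]
  ]
}}

```text
time_s: 32.52
ee_pos: [0.3877, -0.1472, 0.3971]
eef_rot: [-3.115, -0.036, 2.604]
force: [0.3, 0.0, 0.1]
grip_width: 0.0942
grip_force: 0.0
```

```bash
python3 - <<'E'
from h import *
a=snap("scene","s7")["image"][90:250,210:370,::-1];b=snap("top","t7")["image"][110:270,200:360,::-1]
cv2.imwrite('pics/ab7.png',cv2.resize(np.hstack([a,b]),None,fx=2.5,fy=2.5,interpolation=2))
o=ctrl.get_obs();print(o['force'],o['ee_pos'],o['grip_width'])
E
```

```text
[-0.00728566  0.1919166   0.85361068] [ 0.38820612 -0.14425151  0.3967155 ] 0.09422046138100003
```

View pics/ab7.png

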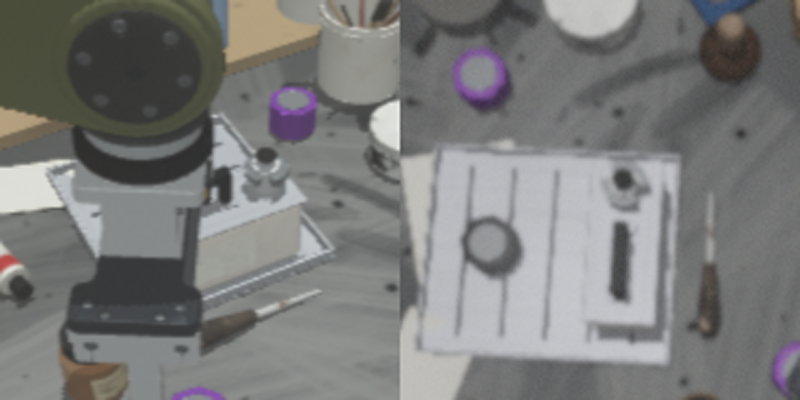

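The cap lies flat in the tray beside the standing open can, the burnisher, dabber and other bystanders in view are where they were, and the arm is clear.

```bash
python3 -c "
from station import ctrl
print(ctrl.hand_in())"
```

```text
the job is handed in; nothing more can be done
None
```

I handed in the job at about 33 s; no verdict was returned, but the last pictures show the can standing open in the tray, the cap flat on the floor beside it, and the bystanders in view where they were.

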